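File a sample tin in the locking slide-out tray

TASK

Put the small sample tin from the bench away in the sample cabinet: pull the upper tray, which stands ajar, out until its slides lock, set the tin upright in the empty front pocket and let go of it. Then press the release paddle, push the tray back in and over its catch until it is seated fully home. Leave the other tin and the tools and tape on the bench where they are.

Things in the scene. Friction and masses are not known exactly. Their poses are not given: they have to be found in the camera images.
- sample_unit: Fixed light grey sheet-steel cabinet, 180 deep x 190 wide x 170 high, two trays one above the other. Origin: centre of its underside; x points to its back, z up; the trays slide out along -x. The lower tray is shut and plays no part. Tray fronts are 186 wide x 76 high, 8 thick; the upper one spans z = 88 to 164 mm.
- tray (a joint): Upper tray's travel in m: 0 = fully home, grows as it comes out. From 0.080 a sprung tooth rides up a ramp; at 0.115 it drops in and bars the way back; hard stop 0.121. Going in, from 0.008 a sprung roller resists, rising to about 23 N near 0.004; past 0.002 it draws the tray to its hard stop at 0 and holds it. Let go earlier, the tray springs back to 0.008. Else it slides with about 2 N.
- tray_handle (a point): Middle of the upper tray's bar handle: a steel bar 12 thick, about 85 long along the cabinet's y, its axis 135 mm above the bench and 45 mm in front of the tray front, 35 mm below the cabinet's top. It can be pinched from above across x. Its z is up, x and y as the cabinet's.
- front_pocket (a point): Centre of the floor of the empty front pocket in the upper tray: a round hole, 65 wide, in a plate 8 mm thick; the floor is 95 mm above the bench. It lies 56 mm behind the tray front's inner face, whose top edge is 69 mm above the pocket's floor; tray sides 77 mm away end 23 mm above the floor; two tins stand fixed in the rear pockets. Axes as the cabinet's.
- release (a joint): Angle in rad of the release lever on the tray's right end: 0 = up (rest), 0.17 = paddle pressed down about 7 mm, where it stops. Takes 2 to 6 N. The lock tooth is clear of its keeper from about 0.09; keep the paddle down until the tray has gone in 16 mm from the locked place. It springs up when let go. Press before pushing: a pushed tray jams the tooth.
- release_pad (a point): Point on top of the release paddle, 16 mm in front of the upper tray front and 126 mm above the bench when up. Black rubber-faced plate 40 wide (y) x 28 (x), right of the handle, 64 mm right of the tray's middle. The tray front rises 38 mm above it, so fingertips on the paddle can push the tray too. Axes as the cabinet's when up.
- small_tin: The smaller of two loose lidded aluminium tins on the bench, 58 mm wide over the lid, body 55 wide, 34 high, 80 to 160 g. Origin: centre of its base; z up. The tins stand on the bench (z = 0) between a vice 50 high (its near side at y = 0.08), a case 76 high behind (its handle from x = 0.50) and a parts cabinet 185 high on the right (from y = -0.22); the pulled-out tray ends near their left.
- big_tin: The larger loose tin, 71 wide, 47 high; to be left alone. Origin: centre of its underside.
- masking_tape: Roll of masking tape lying flat in front of the cabinet, 98 wide, 25 high; to be left alone. Origin: centre of its underside.
- wrench: Spanner 251 long, 10 high, lying in front of the cabinet; to be left alone. Origin: middle of its underside.

How it is judged:
By the outcome, as a careful person would: the job done as asked, in the order asked, and still so for the second after the job is handed in, with the robot touching nothing.
It also fails if it takes over 67 s, if anything falls off the work surface, if the arm or the gripper's body presses on something with over 40 N, if the wrist force passes 120 N, or if a joint passes its speed limit or range.

ROBOT

A 6-joint arm with a two-finger parallel gripper is mounted at the origin on the work surface; the furniture and walls round the work are solid. World frame = base frame: x ahead of the robot, y to its left, z up, the work surface at z = 0. Lengths are in m, angles in rad, forces in N, time in s.
With the tool pointing down it reaches from about 0.225 to 0.875 m from the base axis. Payload 3.4 kg.
Tool frame: the origin (TCP) lies midway between the tips of the shut fingers; the grasp point (between the pads) lies 19 mm behind it; z points along the fingers, y is the line along which they close (so a half turn about z gives the same grasp; the last joint's range is limited). The gripper opens to 85 mm and grips with 20 to 120 N. Pads are 22 mm wide; open, the fingers measure 114 mm over their backs; the gripper's body (76 mm by 85 mm) begins 54 mm behind the grasp point. The pads swing forward as they close: fully open they stand 13 mm farther back than shut.
Start: joints at [1.215, 0.276, 1.505, -0, 1.361, -0.121], TCP at [0.134, 0.559, 0.231] pointing down, gripper open.
Joint ranges: [-2.89, 2.89], [-0.75, 2.08], [0.22, 2.7], [-1.18, 4.32], [0.11, 2.71], [-2.7, 2.7]. Speed limits (rad/s): [2.57, 2.57, 3.14, 3.14, 3.14, 3.14].

INTERFACE

Orientations are given as a unit quaternion [w, x, y, z].
In Python, from station import bot, solve_ik, vision, spotter, sensors gives the robot as it stands. Calls block until the motion is done:
- bot.reach(position, orientation): joint-space move of the TCP to a pose.
- bot.move_linear(position, rotation=None, vel=0.15): straight line of the TCP; rotation=None keeps the orientation; vel is the mean speed in m/s.
- bot.movej(angles): joint-space move.
- bot.open_gripper() and bot.clamp(f_grip=None): open the fingers fully, or close them until they stop; f_grip is the grip in N (None keeps the last).
- bot.pause(seconds).
- solve_ik(position, orientation): joint angles nearest the present ones, or None.
- vision.camera(name): name is "side" or "top" or "wrist"; returns a dict with "color" (480x640x3 uint8, blue, green, red), "z_map" (480x640 float32, m along the optical axis (not along the pixel's ray), 0 where there is no reading), "K" (3x3 intrinsics, pixels), "R" (3x3) and "t" (3): a world point X has camera coordinates R X + t. Camera axes: x right, y down, z forward; pixel columns grow to the right and rows downward; lengths in m; the calibration is good to about 2 mm. A picture is of the moment at which its call begins.
A pose or a line that the arm cannot do raises bot.PlanningError and nothing moves.
- bot.hand_in(): hands the job in; it is judged then, once.
Trained networks look in the newest picture that a camera, given by its name, has taken for a name from the list of things; names that differ only in an ending like _2 or _b are one class to them, and where a whole thing is asked for, a point or a joint stands for the part that bears it (a point fixed in the world has none). Each returns a list of dicts, best first, with "score" (0 to 1); they miss things now and then, are a little off and sometimes report something else, mostly with a low value. They report only what shows in the picture. A call takes as long as a camera call.
- spotter.outline_of(camera, label): "mask" (480x640 bool, what is visible of it) and "position" ([column, row] in pixels, amid what is visible of it).
Readings, each from a call of its own:
- sensors.get_clock(): time.
- sensors.get_joint_pos(): joint angles.
- sensors.get_qd(): joint speeds.
- sensors.get_effort(): joint torques, N m.
- sensors.get_eef_pos(): TCP position.
- sensors.get_orientation(): TCP orientation.
- sensors.get_contact_force(): force on the tool from outside, world axes, zero at the start.
- sensors.get_wrist_torque(): the same for the moment, N m.
- sensors.get_finger_gap(): finger opening in m.
- sensors.get_grip_force(): force on a finger pad.
Only numpy, scipy, OpenCV 4.12 (cv2) and the standard library are available. Lean on these libraries where they do the work, as an engineer would, in place of code of your own. Each camera call takes 0.05 s, during which the arm holds its last target. There are 200 camera calls.

## Working session

There is one attempt and no reset: what is moved stays moved. The work goes in short steps, each a Python script; the robot and the scene stay as the last script left them, time stands still between calls to the robot, and variables do not carry over. Pictures are saved under pics/ and viewed, at most 10 in all, crops included, and the job is handed in when it is done.

```bash
ls; mkdir -p pics; cat > h.py <<'E'
import numpy as np, cv2
from station import bot, solve_ik, vision, spotter, sensors
def cloud(c):
    z=c["z_map"];v,u=np.mgrid[:480,:640];K=c["K"]
    P=np.stack([(u-K[0,2])*z/K[0,0],(v-K[1,2])*z/K[1,1],z],-1)
    return (P-c["t"])@c["R"]      # R^T (P-t)
def proj(c,X):
    p=c["K"]@(c["R"]@np.asarray(X)+c["t"]);return p[:2]/p[2]
E
cat > a.py <<'E'
from h import *
ims=[]
for n in ["top","side"]:
    c=vision.camera(n); P=cloud(c); im=c["color"].copy()
    print(n,"cam at",(-c["R"].T@c["t"]).round(3))
    for l in ["small_tin","big_tin","masking_tape","wrench","tray_handle","release_pad","front_pocket","tray","sample_unit"]:
        for d in spotter.outline_of(n,l)[:2]:
            m=d["mask"]&(c["z_map"]>0); q=P[m]
            if len(q)<5: continue
            print(l,round(d["score"],2),np.round(d["position"]),m.sum(),"med",np.median(q,0).round(3),"lo",np.percentile(q,3,axis=0).round(3),"hi",np.percentile(q,97,axis=0).round(3))
            if d["score"]>.4:
                cs,_=cv2.findContours(d["mask"].astype(np.uint8),0,1);cv2.drawContours(im,cs,-1,(0,0,255),1)
    cv2.imwrite(f"pics/{n}1.png",im)
print(sensors.get_clock(),sensors.get_orientation(),sensors.get_finger_gap())
E
python3 a.py
```

```text
pics
station.py
top cam at [ 0.178 -0.033  1.134]
small_tin 0.56 [347. 313.] 715 med [ 0.429 -0.     0.034] lo [ 0.405 -0.025  0.002] hi [0.457 0.025 0.038]
big_tin 0.79 [408. 331.] 1120 med [ 0.429 -0.131  0.047] lo [ 0.399 -0.162  0.01 ] hi [ 0.462 -0.101  0.051]
masking_tape 0.63 [178. 288.] 1068 med [0.332 0.322 0.023] lo [ 0.284  0.276 -0.001] hi [0.376 0.368 0.028]
wrench 0.55 [224. 258.] 801 med [0.449 0.278 0.008] lo [0.39  0.17  0.003] hi [0.523 0.352 0.013]
tray_handle 0.97 [262. 214.] 4410 med [0.53  0.21  0.113] lo [0.46  0.124 0.094] hi [0.598 0.292 0.165]
release_pad 0.63 [296. 235.] 414 med [0.511 0.137 0.126] lo [0.493 0.12  0.102] hi [0.589 0.159 0.13 ]
front_pocket 0.98 [266. 216.] 4350 med [0.53  0.21  0.114] lo [0.46  0.124 0.094] hi [0.597 0.291 0.165]
tray 0.86 [267. 212.] 4523 med [0.531 0.21  0.113] lo [0.46  0.125 0.092] hi [0.598 0.293 0.165]
tray 0.47 [220. 261.] 677 med [0.445 0.282 0.008] lo [0.391 0.171 0.004] hi [0.523 0.352 0.013]
sample_unit 0.74 [264. 216.] 4162 med [0.531 0.209 0.111] lo [0.462 0.125 0.094] hi [0.597 0.29  0.165]
sample_unit 0.56 [2
[... 642 characters left out ...]
dle 0.92 [281. 260.] 3182 med [0.526 0.209 0.113] lo [0.456 0.081 0.078] hi [0.602 0.298 0.164]
release_pad 0.58 [369. 270.] 443 med [0.424 0.014 0.033] lo [ 0.403 -0.02   0.009] hi [0.453 0.03  0.036]
release_pad 0.56 [280. 242.] 234 med [0.564 0.135 0.125] lo [0.495 0.005 0.077] hi [0.604 0.146 0.129]
front_pocket 0.62 [282. 259.] 3115 med [0.524 0.211 0.114] lo [0.457 0.129 0.095] hi [0.601 0.298 0.164]
tray 0.67 [281. 262.] 3108 med [0.525 0.211 0.114] lo [0.456 0.129 0.095] hi [0.6   0.298 0.164]
sample_unit 0.87 [217. 271.] 17901 med [0.61  0.315 0.117] lo [0.493 0.138 0.017] hi [0.719 0.347 0.172]
1.0 [-7.82471784e-06  1.17122097e-01  9.93117523e-01  2.52905934e-05] 0.0854697087723181
```

View pics/top1.png

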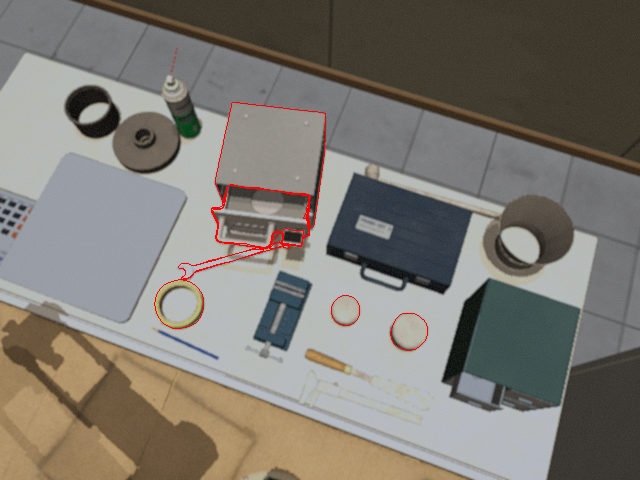

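View pics/side1.png

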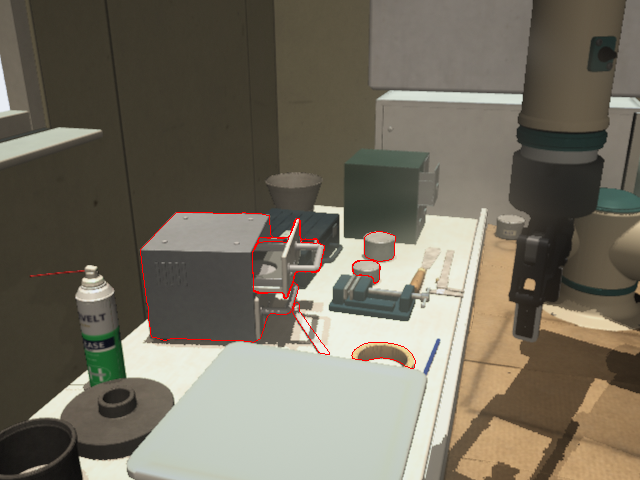

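```bash
cat > b.py <<'E'
from h import *
for n in ["top","side"]:
    c=vision.camera(n); P=cloud(c).reshape(-1,3); P=P[c["z_map"].ravel()>0]
    box=lambda lo,hi:P[((P>lo)&(P<hi)).all(1)]
    # cabinet top
    q=box([.45,.05,.166],[.85,.40,.178])
    if len(q)>50:
        r=cv2.minAreaRect(q[:,:2].astype(np.float32)); print(n,"cabtop",len(q),r,np.median(q[:,2]))
    q=box([.40,.05,.155],[.62,.36,.1665])
    print(n,"fronttop",len(q), cv2.minAreaRect(q[:,:2].astype(np.float32)) if len(q)>5 else 0)
    q=box([.40,.05,.129],[.50,.36,.146])
    print(n,"handle",len(q),q.mean(0) if len(q) else 0)
    if len(q)>5: print(cv2.minAreaRect(q[:,:2].astype(np.float32)),np.percentile(q[:,2],[5,50,95]))
    q=box([.38,-.06,.030],[.48,.06,.042]); print(n,"tin",len(q),cv2.minEnclosingCircle(q[:,:2].astype(np.float32)),np.median(q[:,2]))
E
python3 b.py
```

```text
top cabtop 8081 ((0.6279042363166809, 0.230484277009964), (0.23718731105327606, 0.19046707451343536), 12.382582664489746) 0.1705334836196935
top fronttop 546 ((0.5693252682685852, 0.21859896183013916), (0.12539789080619812, 0.19111008942127228), 9.906526565551758)
top handle 580 [0.47138199 0.22935637 0.13975109]
((0.47432780265808105, 0.20928961038589478), (0.051107294857501984, 0.17315810918807983), 0.01714847981929779) [0.13412196 0.13996548 0.1436561 ]
top tin 624 ((0.43147146701812744, 0.00014673690020572394), 0.02932106703519821) 0.03440563709949704
side cabtop 4285 ((0.6271990537643433, 0.232420414686203), (0.2320445030927658, 0.1969662606716156), 12.446609497070312) 0.1707316746940363
side fronttop 599 ((0.5750804543495178, 0.22090432047843933), (0.1326555460691452, 0.1962060034275055), 12.203798294067383)
side handle 544 [0.47419062 0.24753917 0.13844168]
((0.4735901355743408, 0.23654502630233765), (0.05322135239839554, 0.1264248788356781), 0.6147066354751587) [0.13207966 0.13921249 0.14247594]
side tin 295 ((0.4304824471473694, 0.004145370796322823), 0.03224274143576622) 0.034346659964596266
```

The top view shows the cabinet at (270,170) with the tray ajar and its paddle at (292,237). The small tin is at (346,310), the big tin at (408,331) and the tape at (178,303). The side view agrees, with the small tin at (368,267) half behind the vice. Next I'll measure in the cabinet frame.

```bash
cat > b.py <<'E'
from h import *
th=np.deg2rad(12.4); ex=np.array([np.cos(th),np.sin(th)]); ey=np.array([-ex[1],ex[0]])
Q=[]
for n in ["top","side"]:
    c=vision.camera(n); P=cloud(c).reshape(-1,3); P=P[c["z_map"].ravel()>0]
    L=np.c_[P[:,:2]@ex,P[:,:2]@ey,P[:,2]]
    s=L[(abs(L[:,2]-.1705)<.004)&(L[:,0]>.5)&(L[:,0]<.9)&(L[:,1]>-.1)&(L[:,1]<.3)]
    print(n,"top x",np.percentile(s[:,0],[.5,2,50,98,99.5]).round(4),"y",np.percentile(s[:,1],[.5,2,50,98,99.5]).round(4))
    # yaw: left/right edges vs x
    xs=np.arange(.58,.70,.02)
    for f in (1,99):
        e=[np.percentile(s[abs(s[:,0]-x)<.01][:,1],f) for x in xs]; print("edge y",f,np.round(e,4), "slope",np.polyfit(xs,e,1)[0].round(4))
    s=L[(L[:,2]>.08)&(L[:,0]>.40)&(L[:,0]<.56)&(L[:,1]>-.05)&(L[:,1]<.25)]
    for x in np.arange(.46,.56,.005):
        q=s[abs(s[:,0]-x)<.0025]
        if len(q): print(f"{x:.3f}",len(q),"z",np.percentile(q[:,2],[2,50,98]).round(3),"y",np.percentile(q[:,1],[2,50,98]).round(3))
    if n=="top":
        cv2.imwrite("pics/crop.png",cv2.resize(c["color"][160:300,190:340],None,fx=4,fy=4,interpolation=2))
E
python3 b.py
```

```text
top top x [0.5997 0.6023 0.6855 0.7762 0.78  ] y [-0.0041 -0.0013  0.0897  0.1818  0.1849]Traceback (most recent call last):
  File "b.py", line 12, in <module>
    e=[np.percentile(s[abs(s[:,0]-x)<.01][:,1],f) for x in xs]; print("edge y",f,np.round(e,4), "slope",np.polyfit(xs,e,1)[0].round(4))
       ~~~~~~~~~~~~~^^^^^^^^^^^^^^^^^^^^^^^^^^^^^
    return _quantile_unchecked(
        a, q, axis, out, overwrite_input, method, keepdims, weights)
    return _ureduce(a,
                    func=_quantile_ureduce_func,
    ...<5 lines>...
                    overwrite_input=overwrite_input,
                    method=method)
    r = func(a, **kwargs)
    result = _quantile(arr,
                       quantiles=q,
    ...<2 lines>...
                       out=out,
                       weights=wgt)
    slices_having_nans = np.isnan(arr[-1, ...])
                                  ~~~^^^^^^^^^
IndexError: index -1 is out of bounds for axis 0 with size 0
```

```bash
sed -i 's/np.arange(.58,.70,.02)/np.arange(.62,.77,.02)/' b.py; python3 b.py
```

```text
top top x [0.5998 0.6023 0.6855 0.7765 0.7804] y [-0.0041 -0.0013  0.0894  0.1821  0.1852]
edge y 1 [-0.003  -0.0022 -0.0034 -0.003  -0.0032 -0.0035 -0.0031 -0.0035] slope -0.0052
edge y 99 [0.1838 0.1829 0.1827 0.1832 0.1829 0.1833 0.1829 0.1825] slope -0.0045
0.495 139 z [0.133 0.139 0.143] y [0.07  0.115 0.161]
0.500 145 z [0.137 0.141 0.145] y [0.066 0.115 0.165]
0.505 77 z [0.136 0.14  0.144] y [0.063 0.118 0.169]
0.510 59 z [0.12  0.129 0.143] y [0.008 0.046 0.169]
0.515 93 z [0.122 0.128 0.145] y [0.009 0.038 0.167]
0.520 77 z [0.121 0.127 0.144] y [0.007 0.036 0.167]
0.525 87 z [0.122 0.128 0.144] y [0.008 0.04  0.168]
0.530 84 z [0.123 0.128 0.144] y [0.009 0.039 0.168]
0.535 81 z [0.124 0.129 0.144] y [0.008 0.039 0.168]
0.540 88 z [0.105 0.127 0.145] y [0.007 0.065 0.169]
0.545 1181 z [0.095 0.139 0.166] y [0.001 0.094 0.178]
0.550 220 z [0.107 0.164 0.168] y [-0.002  0.091  0.179]
0.555 6 z [0.16  0.161 0.162] y [0.061 0.141 0.164]
side top x [0.5989 0.6011 0.6864 0.7737 0.7767] y [-0.0021  0.0021  0.1096  0.1868  0.1883]
edge y 1 [-0.0007 -0.0016 -0.0006  0.0024  0.0029 
[... 217 characters left out ...]
9 0.168]
0.500 80 z [0.133 0.141 0.143] y [0.075 0.136 0.172]
0.505 53 z [0.132 0.139 0.142] y [0.069 0.143 0.173]
0.510 53 z [0.124 0.137 0.142] y [0.01  0.077 0.174]
0.515 56 z [0.119 0.136 0.142] y [0.01  0.075 0.174]
0.520 52 z [0.126 0.136 0.142] y [0.013 0.076 0.173]
0.525 51 z [0.126 0.136 0.142] y [0.013 0.075 0.173]
0.530 51 z [0.126 0.137 0.142] y [0.014 0.075 0.174]
0.535 56 z [0.126 0.136 0.142] y [0.013 0.076 0.175]
0.540 106 z [0.096 0.13  0.144] y [0.01  0.125 0.173]
0.545 613 z [0.093 0.142 0.165] y [0.01  0.125 0.185]
0.550 153 z [0.094 0.151 0.165] y [0.022 0.182 0.187]
0.555 45 z [0.097 0.107 0.119] y [0.168 0.172 0.178]
0.560 24 z [0.099 0.106 0.118] y [0.169 0.174 0.179]
```

View pics/crop.png

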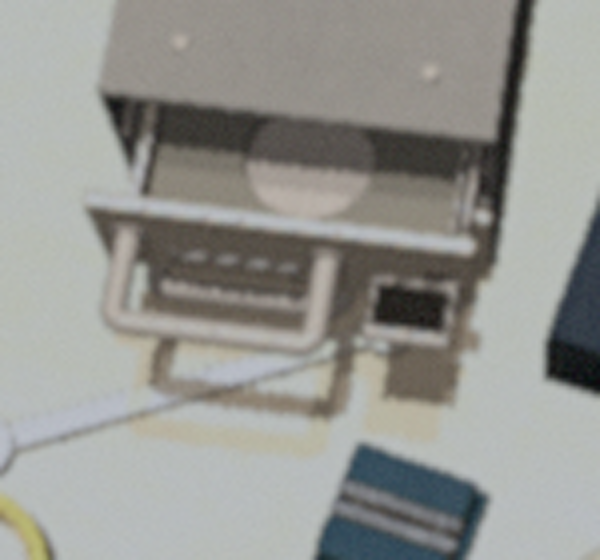

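The crop shows the bar handle from (110,320) to (320,335), the paddle at (410,305) and the front pocket at about (310,165). Opening the fingers around the bar would hit the tray front: half the span is 57 mm and the gap is 45 mm. So I'll hook behind the bar with shut fingers that close along the cabinet's y.

```bash
cat >> h.py <<'E'
TH=np.deg2rad(12.4); EX=np.array([np.cos(TH),np.sin(TH)]); EY=np.array([-EX[1],EX[0]])
a=np.deg2rad(90+12.1/2); Q=[0,np.cos(a),np.sin(a),0]
def W(x,y,z): return [*(x*EX+y*EY),z]
def loc(p): p=np.asarray(p); return np.r_[p[:2]@EX,p[:2]@EY,p[2]]
def F(): f=sensors.get_contact_force(); return loc(f)
def st(s=""): print(s,"t",round(sensors.get_clock(),2),"loc",loc(sensors.get_eef_pos()).round(4),"F",F().round(1))
E
cat > c.py <<'E'
from h import *
bot.clamp(20)
bot.reach(W(.524,.119,.22),Q); st("above")
bot.move_linear(W(.524,.119,.118),vel=.12); st("down")
bot.move_linear(W(.505,.119,.118),vel=.08); st("contact")
bot.move_linear(W(.462,.119,.118),vel=.08); st("pulled")
x=.462
while x>.436:
    x-=.002; bot.move_linear(W(x,.119,.118),vel=.04); f=F(); print(round(x,4),f.round(1))
    if abs(f[0])>40: break
st("end")
E
python3 c.py
```

```text
above t 3.77 loc [0.5238 0.1198 0.22  ] F [-0.   0.8  0.6]
down t 4.78 loc [0.5246 0.1192 0.1187] F [ 0.6  0.3 -0.5]
contact t 5.16 loc [0.5044 0.119  0.1185] F [ 0.4 -0.2  0.4]
pulled t 5.84 loc [0.461  0.1189 0.1178] F [ 0.1  0.3 -1. ]
0.46 [ 0.1  0.3 -0.2]
0.458 [ 2.3 -0.4 -1.3]
0.456 [ 2.2  0.9 -1.1]
0.454 [ 1.4 -0.8 -0.4]
0.452 [1.1 0.  0.3]
0.45 [ 0.6 -0.4  0.8]
0.448 [ 1.2 -0.1  0.5]
0.446 [ 0.4 -0.1  0.5]
0.444 [ 0.2 -0.3 -0.4]
0.442 [ 0.8  0.6 -0.7]
0.44 [ 4.9  0.6 -3.1]
0.438 [ 8.5  0.1 -5.8]
0.436 [11.7 -0.2 -8. ]
end t 9.09 loc [0.4415 0.119  0.1186] F [11.7 -0.2 -8. ]
```

```bash
cat > d.py <<'E'
from h import *
for x in (.432,.428,.424):
    bot.move_linear(W(x,.119,.118),vel=.04); st(x)
bot.move_linear(W(.455,.119,.118),vel=.06); st("rel")
# push test: closed finger against tray front? just look
for n in ["top","side"]:
    c=vision.camera(n); P=cloud(c).reshape(-1,3); L=np.c_[P[:,:2]@EX,P[:,:2]@EY,P[:,2]]
    s=L[(L[:,2]>.157)&(L[:,2]<.169)&(L[:,0]>.40)&(L[:,0]<.58)&(L[:,1]>-.02)&(L[:,1]<.21)]
    print(n,"front x",np.percentile(s[:,0],[5,50,95]).round(4),"y",np.percentile(s[:,1],[2,98]).round(4))
    cv2.imwrite(f"pics/{n}2.png",cv2.resize(c["color"][160:300,190:340],None,fx=4,fy=4,interpolation=2))
E
python3 d.py
```

```text
0.432 t 9.34 loc [0.4415 0.1191 0.1193] F [ 18.7  -1.5 -12.7]
0.428 t 9.59 loc [0.4416 0.1192 0.1201] F [ 24.2  -0.4 -16.1]
0.424 t 9.84 loc [0.4415 0.1193 0.1207] F [ 31.6  -1.7 -20.2]
rel t 10.51 loc [0.4537 0.119  0.1176] F [-1.3 -0.2 -0.1]
top front x [0.4432 0.473  0.4779] y [0.0004 0.1207]
side front x [0.4426 0.472  0.4769] y [0.0677 0.1853]
```

View pics/top2.png

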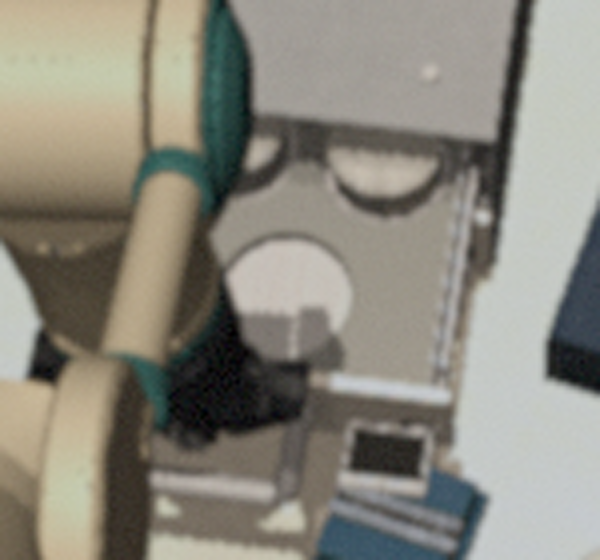

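The top view shows the tray pulled out to its hard stop, with the pocket clear at about (290,300) and the paddle at (385,450). Next: wrist views of the pocket and the tin.

```bash
cat > e.py <<'E'
from h import *
def circ(L,lo,hi,name):
    s=L[((L>lo)&(L<hi)).all(1)]
    if len(s)<30: print(name,"few",len(s)); return
    c,r=cv2.minEnclosingCircle(s[:,:2].astype(np.float32)); q=np.percentile(s,[2,98],axis=0)
    print(name,len(s),"circ",np.round(c,4),round(r,4),"mid",q.mean(0).round(4),"span",(q[1]-q[0]).round(4),"z",np.median(s[:,2]).round(4))
def look(n):
    c=vision.camera(n); P=cloud(c).reshape(-1,3); P=P[c["z_map"].ravel()>0]; return c,P,np.c_[P[:,:2]@EX,P[:,:2]@EY,P[:,2]]
bot.move_linear(W(.450,.119,.23),vel=.2)
bot.open_gripper()
bot.reach(W(.50,.092,.32),Q); bot.pause(.2); st("over pocket")
c,P,L=look("wrist"); cv2.imwrite("pics/w1.png",c["color"])
circ(L,[.49,.04,.085],[.58,.145,.099],"pocket floor")
s=L[(L[:,2]>.157)&(L[:,2]<.169)&(L[:,0]<.52)&(L[:,0]>.455)]
if len(s): print("front top",np.percentile(s,[2,50,98],axis=0).round(4))
bot.reach([.43,.0015,.25],Q); bot.pause(.2); st("over tin")
c,P,L=look("wrist"); cv2.imwrite("pics/w2.png",c["color"])
circ(P,[.38,-.06,.028],[.48,.06,.042],"tin wrist")
c,P,L=look("top"); circ(L,[.49,.03,.085],[.60,.155,.099],"pocket top")
c,P,L=look("side"); circ(L,[.49,.03,.085],[.60,.155,.099],"pocket side")
E
python3 e.py; python3 -c "
import cv2,numpy as np
cv2.imwrite('pics/w.png',cv2.resize(np.hstack([cv2.imread('pics/w1.png'),cv2.imread('pics/w2.png')]),(800,300)))"
```

```text
over pocket t 12.81 loc [0.4987 0.0923 0.3186] F [ 0.3 -0.3 -0.4]
pocket floor 2998 circ [0.5529 0.0925] 0.0513 mid [0.5341 0.0921 0.0945] span [0.0589 0.0594 0.0038] z 0.0941
front top [[0.469  0.004  0.159 ]
 [0.4724 0.0922 0.1626]
 [0.4765 0.1799 0.1644]]
over tin t 13.92 loc [ 0.4213 -0.0901  0.2505] F [0.1 0.8 0.5]
tin wrist 2576 circ [0.4292 0.0009] 0.029 mid [0.4287 0.0007 0.0329] span [0.0514 0.0512 0.0033] z 0.0328
pocket top 568 circ [0.5636 0.0936] 0.0705 mid [0.5528 0.1108 0.0951] span [0.0852 0.0775 0.0072] z 0.0955
pocket side 370 circ [0.5541 0.0745] 0.0522 mid [0.5438 0.0811 0.0964] span [0.0755 0.0504 0.0047] z 0.096
```

View pics/w.png

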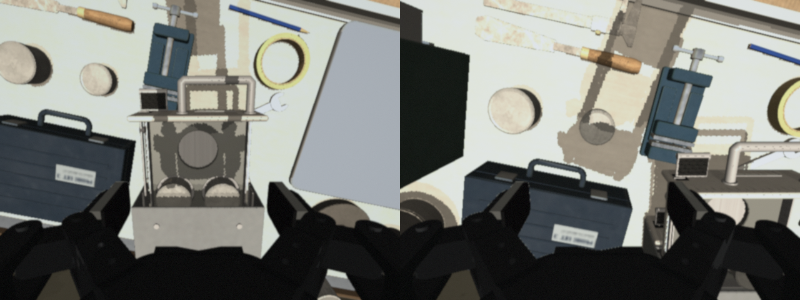

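The wrist views show the pocket empty at (198,150) in the left half, and the small tin alone with clear finger room at (597,125) in the right half. Picking it now.

```bash
cat > f.py <<'E'
from h import *
T=[.429,.0008]
bot.move_linear([*T,.10],vel=.2); bot.move_linear([*T,.006],vel=.12); st("at tin")
bot.clamp(40); print("gap",sensors.get_finger_gap(),sensors.get_grip_force())
bot.move_linear([*T,.05],vel=.1); bot.move_linear([*T,.25],vel=.2); bot.pause(.2)
print("gap",sensors.get_finger_gap(),sensors.get_grip_force()); st("lifted")
bot.move_linear(W(.534,.092,.25),vel=.2); bot.pause(.2)
c=vision.camera("side"); cv2.imwrite("pics/s3.png",cv2.resize(c["color"][110:310,190:440],None,fx=3,fy=3))
P=cloud(c)
for d in spotter.outline_of("side","small_tin")[:2]:
    q=P[d["mask"]&(c["z_map"]>0)]; print(d["score"],np.percentile(loc(np.median(q,0)),50),np.percentile(q[:,2],[3,50,97]).round(4),loc(np.median(q,0)).round(4))
st("over pocket")
E
python3 f.py
```

```text
at tin t 15.9 loc [ 0.4199 -0.0916  0.0066] F [ 0.4 -0.5  0.4]
gap 0.05358711651716315 41.18583619594574
gap 0.054060603369177306 42.209842801094055
lifted t 18.24 loc [ 0.4187 -0.0911  0.249 ] F [ 0.9  0.9 -0.8]
0.96 0.2621171445053917 [0.245  0.2621 0.2783] [0.5227 0.1132 0.2621]
over pocket t 19.77 loc [0.5338 0.0914 0.2502] F [ 0.2  0.1 -1.3]
```

View pics/s3.png

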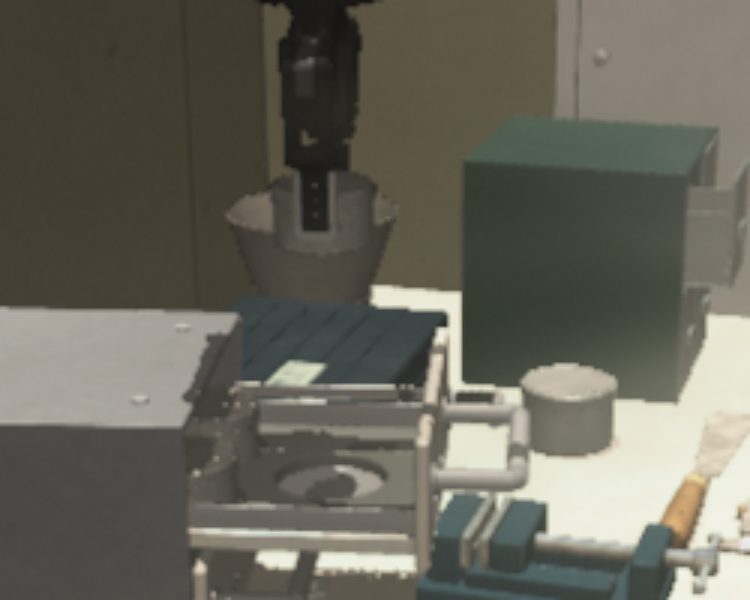

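The tin hangs upright in the fingers at (320,215), and the pocket below it at (330,480) is clear. Lowering it, with force checks.

```bash
cat > g.py <<'E'
from h import *
bot.move_linear(W(.534,.092,.125),vel=.15); bot.move_linear(W(.534,.092,.109),vel=.06); st("near")
z=.109
while z>.096:
    z-=.0015; bot.move_linear(W(.534,.092,z),vel=.03); f=F()
    if f[2]>5: break
st("down")
bot.open_gripper(); st("open")
bot.move_linear(W(.534,.092,.25),vel=.2); bot.pause(.1)
bot.clamp(20)
bot.reach(W(.49,.028,.27),Q); st()
c=vision.camera("wrist"); P=cloud(c).reshape(-1,3);L=np.c_[P[:,:2]@EX,P[:,:2]@EY,P[:,2]]
def rep(lo,hi,nm):
    s=L[((L>lo)&(L<hi)).all(1)]; 
    print(nm,len(s),np.percentile(s,[2,50,98],axis=0).round(4).tolist() if len(s) else 0)
rep([.49,.04,.115],[.58,.145,.14],"tin top"); rep([.43,-.005,.115],[.467,.055,.135],"paddle"); rep([.455,-.01,.157],[.52,.19,.169],"front")
cv2.imwrite("pics/w3.png",c["color"])
E
python3 g.py
```

```text
near t 21.18 loc [0.5336 0.092  0.1086] F [ 0.8  0.4 -0.2]
down t 22.68 loc [0.5356 0.092  0.1019] F [ 0.7 -0.1  8.4]
open t 23.1 loc [0.5337 0.092  0.0996] F [ 0.7  0.2 -0.1]
 t 25.28 loc [0.4899 0.0274 0.2707] F [-0.6 -0.6 -0.8]
tin top 3677 [[0.5078, 0.0667, 0.1217], [0.533, 0.0921, 0.1278], [0.5603, 0.1184, 0.1292]]
paddle 2020 [[0.4367, 0.009, 0.122], [0.4509, 0.0283, 0.1251], [0.4666, 0.0472, 0.1269]]
front 3152 [[0.4703, 0.0037, 0.1581], [0.4736, 0.0922, 0.1626], [0.4782, 0.1794, 0.1643]]
```

View pics/w3.png

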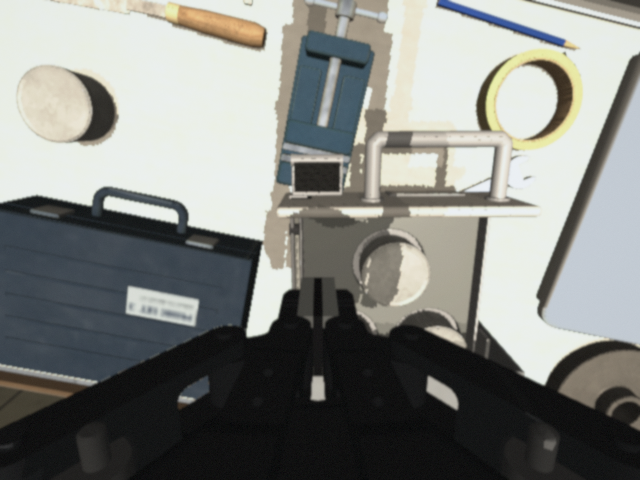

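The tin stands level in the front pocket at (393,268), lid about 0.128 high. The paddle is at (317,177). Next I'll press the paddle, then push.

```bash
cat > i.py <<'E'
from h import *
y=.028
bot.reach(W(.454,y,.20),Q)
bot.move_linear(W(.454,y,.133),vel=.12); st("above pad")
z=.128
while z>.108:
    bot.move_linear(W(.454,y,z),vel=.04); f=F(); p=loc(sensors.get_eef_pos()); print(round(z,4),p[2].round(4),f.round(1))
    if f[2]>14: break
    z-=.002
x=.454
while x<.487:
    x+=.003; bot.move_linear(W(x,y,z),vel=.05); p=loc(sensors.get_eef_pos()); print(round(x,3),p.round(4),F().round(1))
    if F()[0]<-30: break
st("end"); print(z)
E
python3 i.py
```

```text
above pad t 26.45 loc [0.4555 0.0279 0.134 ] F [0.7 0.2 0.5]
0.128 0.1283 [-0.2  0.3  0.7]
0.126 0.1261 [ 0.3 -0.3  0.4]
0.124 0.1241 [-0.4  0.2  3.7]
0.122 0.1222 [-0.9  0.6  4.7]
0.12 0.1203 [-0.7  0.3  5.8]
0.118 0.1194 [-0.5  0.4 10.7]
0.116 0.1189 [-0.1  1.3 17.9]
0.457 [0.4607 0.0279 0.119 ] [ 0.5  0.8 17.3]
0.46 [0.4638 0.0279 0.119 ] [ 0.3  0.1 17.2]
0.463 [0.4668 0.0279 0.119 ] [-0.6  1.2 18.1]
0.466 [0.4697 0.0279 0.119 ] [-0.5  1.4 18.1]
0.469 [0.4727 0.0279 0.119 ] [-0.4  0.5 16.7]
0.472 [0.4757 0.0279 0.119 ] [ 0.5  0.1 17.7]
0.475 [0.4787 0.0279 0.119 ] [ 0.6  1.5 17.4]
0.478 [0.4817 0.0279 0.119 ] [-0.2 -0.4 17.4]
0.481 [0.4847 0.0279 0.119 ] [-0.7  0.2 18.1]
0.484 [0.4876 0.0279 0.119 ] [-0.9  1.1 16.4]
0.487 [0.4906 0.0279 0.119 ] [ 0.5  0.9 17.3]
end t 30.98 loc [0.4906 0.0279 0.119 ] F [ 0.5  0.9 17.3]
0.11599999999999999
```

The tray is past the keeper. I'll ease off the paddle and push it home.

```bash
cat > j.py <<'E'
from h import *
y=.028; z=.136
bot.move_linear(W(.487,y,z),vel=.08); st("eased")
bot.move_linear(W(.560,y,z),vel=.08); st("pushed")
x=.560
while x<.612:
    x+=.003; bot.move_linear(W(x,y,z),vel=.05); p=loc(sensors.get_eef_pos()); f=F(); print(round(x,3),p.round(4),f.round(1))
    if f[0]<-40: break
E
python3 j.py
```

```text
eased t 31.38 loc [0.4867 0.028  0.1356] F [-0.   0.4 -0.1]
pushed t 32.44 loc [0.5603 0.028  0.1364] F [-0.3 -0.6 -0.7]
0.563 [0.5632 0.028  0.1363] [-0.1 -0.4 -0.5]
0.566 [0.5663 0.028  0.1361] [-0.7 -0.4 -0.1]
0.569 [0.5696 0.028  0.136 ] [ 0.2  0.3 -0.5]
0.572 [0.5718 0.028  0.1359] [-1.6  0.4  0.7]
0.575 [0.572  0.028  0.1359] [-7.1 -0.3  4.6]
0.578 [0.5726 0.028  0.1359] [-11.7  -0.4   8.7]
0.581 [0.5733 0.028  0.1359] [-17.3  -1.7  11.9]
0.584 [0.5742 0.028  0.1359] [-21.   -1.1  15.1]
0.587 [0.5754 0.0279 0.136 ] [-23.5  -1.3  16.3]
0.59 [0.5792 0.028  0.1357] [-22.5  -0.7  14.9]
0.593 [0.5791 0.028  0.1357] [-28.5  -1.2  19.6]
0.596 [0.579  0.028  0.1357] [-34.9  -1.6  23.6]
0.599 [0.579  0.028  0.1358] [-40.4  -1.7  28.7]
```

Passed the catch (peak 23.5 N, then a jump) and stalled at the home stop. Backing off and checking.

```bash
cat > k.py <<'E'
from h import *
bot.move_linear(W(.56,.028,.136),vel=.08); bot.move_linear(W(.53,.028,.136),vel=.1); bot.move_linear(W(.50,.028,.26),vel=.2)
bot.reach([.134,.45,.26],Q); bot.pause(.3); st("clear")
ims=[]
for n in ["top","side"]:
    c=vision.camera(n); P=cloud(c).reshape(-1,3); L=np.c_[P[:,:2]@EX,P[:,:2]@EY,P[:,2]]
    s=L[(L[:,2]>.145)&(L[:,2]<.160)&(L[:,0]>.40)&(L[:,0]<.62)&(L[:,1]>.02)&(L[:,1]<.17)]
    print(n,"front x",np.percentile(s[:,0],[5,50,95]).round(4))
    s=L[(L[:,2]>.115)&(L[:,2]<.130)&(L[:,0]>.54)&(L[:,0]<.585)&(L[:,1]>.01)&(L[:,1]<.045)]
    print("pad z",np.median(s[:,2]) if len(s) else None)
    for l in ["big_tin","masking_tape","wrench"]:
        d=spotter.outline_of(n,l)[:1]
        if d: print(l,d[0]["score"],np.round(d[0]["position"]))
    ims.append(c["color"][80:380,140:540])
cv2.imwrite("pics/fin.png",np.hstack(ims))
E
python3 k.py
```

```text
clear t 39.58 loc [0.2281 0.4105 0.26  ] F [-0.7 -0.5 -0.3]
top front x [0.5909 0.5924 0.5937]
pad z 0.12640291517088728
big_tin 0.93 [407. 331.]
masking_tape 0.76 [168. 291.]
wrench 0.79 [232. 255.]
side front x [0.59   0.5907 0.5911]
pad z 0.12704348362600915
big_tin 0.57 [382. 247.]
masking_tape 0.68 [383. 352.]
wrench 0.96 [312. 330.]
```

View pics/fin.png

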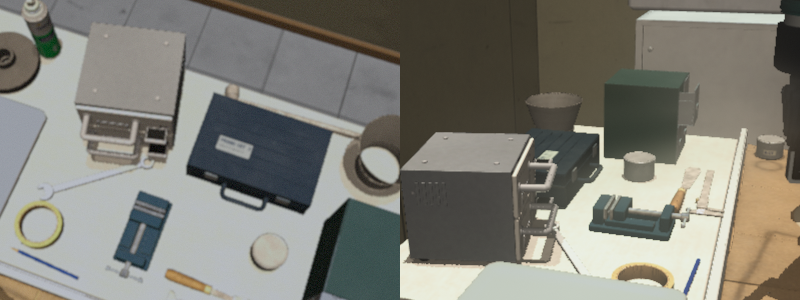

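The tray front sits flush and shut at (125,125), the paddle is up, and the big tin, tape and spanner haven't moved.

```bash
python3 -c "
from station import bot
print(bot.hand_in())"
```

```text
the job is handed in; nothing more can be done
None
```

The small tin is upright in the upper tray's front pocket, the tray is pushed over its catch and seated fully home, and the job was handed in at about 40 s; the big tin, the tape and the spanner are where they were.

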